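Refill the spice tray and draw it home against its stop

TASK

Stand the loose spice jar with the white label showing red peppers upright in the empty middle pocket of the wooden spice tray and let go of it. Then hook a fingertip behind the tray's far lip and draw the tray towards you along the worktop, without lifting it, until its whole front sits flush against the bar of the dark stop; pull it home firmly for a moment (some 10 N) but gently, as the stop is held only by suction, then take the hand away. Do not tip the things in the tray and leave the kitchen timer alone.

Things in the scene. Friction and masses are not known exactly. Their poses are not given: they have to be found in the camera images.
- tray_lip (a point): Middle of the far edge of the tray's lip, 28 mm above its underside; axes as tray. The lip is a bar along the whole far wall, standing out 10 mm beyond the wall, 24 to 32 mm above the underside; the tray's front face is 146 mm in front of this point. The worktop behind the lip is free for at least 60 mm.
- tray_pocket (a point): Centre of the floor of the tray's empty middle pocket, 4 mm above the tray's underside; axes as tray. The pocket is 54 by 54 mm inside, its dividers rise 26 mm above its floor; it lies 114 mm in front of the far edge of the lip and 32 mm behind the tray's front face. The pockets left and right of it, 58 mm away, are taken.
- jar_center (a point): Centre, half-way up, of the loose spice jar: round, 46 mm across, 106 mm high, green cap (45 mm across, the top 20 mm), white label showing red peppers; it starts standing on the worktop to the right of the tray. 0.11 kg. z is its long axis.
- tray: Light wooden spice tray, loose on the worktop; origin at the centre of its underside, x from its front (robot side) to its far side, y to its left, z up. 136 mm deep (without lip), 180 mm wide, walls 32 mm high and 5 mm thick. In it stand a jar, a salt shaker and, in the low bay next to the lip, a flat tin 26 mm high. Laden it weighs 0.6 to 1.0 kg and slides with a few newtons.
- stop: Dark wooden stop, 280 mm long (y), fixed by suction feet: a base rail and, on its far side, a bar (24 mm high) for the tray's front. Origin on the worktop under the middle; x square to the bar, away from the robot, y to the left. The bar stays parallel to the rail but its setting differs and is not reported: its far face lies 12 to 42 mm beyond the origin, so find it by feel. Press on it with no more than 25 N.
- jar_brown: Spice jar with a brown label in the tray's left pocket, 46 mm across, 106 mm high; origin at the centre of its underside.
- shaker: Glass salt shaker in the tray's right pocket, 44 mm across, 90 mm high; origin at the centre of its underside.
- timer: Red and white round kitchen timer, 63 mm across, 48 mm high, standing near the loose jar; leave it alone. Origin at the centre of its underside.
- jar: The loose spice jar described under jar_center; origin at the centre of its underside.
Mind the look-alikes: they are no part of the job. Leave any blue look-alike of the shaker alone.

How it is judged:
By the outcome, as a careful person would: the job done as asked, in the order asked, and still so for the second after the job is handed in, with the robot touching nothing.
It also fails if it takes over 69 s, if anything falls off the work surface, if the arm or the gripper's body presses on something with over 40 N, if the wrist force passes 120 N, or if a joint passes its speed limit or range.

ROBOT

A 7-joint arm with a two-finger parallel gripper is mounted at the origin on a cart in front of the work surface, level with it; the furniture and walls round the work are solid. World frame = base frame: x ahead of the robot, y to its left, z up, the work surface at z = 0. Lengths are in m, angles in rad, forces in N, time in s.
With the tool pointing down it reaches from about 0.4 to 0.85 m from the base axis. Payload 4.5 kg.
Tool frame: the origin (TCP) lies at the very end of the fingers, on their centre line; the grasp point (between the pads) lies 19 mm behind it; z points along the fingers, y is the line along which they close (so a half turn about z gives the same grasp; the last joint's range is limited). The gripper opens to 88 mm and grips with 3 to 60 N. Pads are 18 mm wide; open, the fingers measure 123 mm over their backs; the gripper's body (75 mm by 187 mm) begins 45 mm behind the grasp point.
Start: joints at [1.337, 0.689, -0.195, 1.565, 0.157, 0.902, -0.215], TCP at [0.165, -0.603, 0.239] pointing down, gripper open.
Joint ranges: [-3.01, 3.01], [-0.46, 2.08], [-1.47, 1.51], [0.13, 2.56], [-1, 4.14], [0.04, 2.09], [-2.66, 2.66]. Speed limits (rad/s): [2.57, 2.57, 3.14, 3.14, 3.14, 3.14, 3.14].

INTERFACE

Orientations are given as a unit quaternion [x, y, z, w].
In Python, from plant import r gives the robot as it stands. The module is installed in compiled form; this text tells all that it offers.
- The arm moves only by the tool step_arm, never from a script. Its argument "increments" is a list of rows, each a list of 2 entries, a list of its own where there are three numbers: the shift along the world's x, y, z in cm, then the turn, a rotation vector about the world's x, y, z in degrees. A call has exactly 10 rows; each row shifts and turns the commanded pose from where the row before left it; what a row does not reach is not made up. A row lasts 1/10 s, in which the tool goes at most 50 mm and 8.59 degrees, less where a joint would pass 70% of its speed; a pose out of reach is approached as far as the arm can. A call is refused whole if a number of a shift passes 5 or a number of a turn 8.59, either way. A call with a gripper value outside its range is refused whole. "fingers" is the opening, from 0 (shut) to 1 (fully open), set as the call begins (left out, the last holds). The fingers move at their own pace and stop on an object; "grip_force" is the grip in N (left out, the last holds). Time passes only in rows, so rows that do not move let the fingers close, or fill a call up. It gives the time, the measured TCP pose, the force, the opening and the grip force at its end, in the units of the state.
- r.get_state(): the state, without advancing time (a new reading comes with each control period).
- r.snapshot(name): name is "side" or "top"; returns (picture, depth): 400x640x3 uint8, red, green, blue; 400x640 float32, m along the optical axis (not along the pixel's ray), 0 where there is no reading.
- r.calibration(name): a dict with "fov_y" (degrees; the focal length in pixels is half the picture's height over the tangent of half this angle, whatever the lens; pixels are square), "cx", "cy" (the principal point, pixels), "R" (3x3) and "t" (3): a world point X has camera coordinates R X + t. Camera axes: x right, y down, z forward; pixel columns grow to the right and rows downward; lengths in m; the calibration is good to about 2 mm. A picture is of the moment at which its call begins. calibration takes no time and is no camera call.
- r.finish_job(): hands the job in; it is judged then, once.
The state is a dict: "clock": time; "q": joint angles; "qd": joint speeds; "joint_torque": joint torques, N m; "tool_pos": TCP position; "eef_rot": TCP orientation; "contact_force": force on the tool from outside, world axes, zero at the start; "moment": the same for the moment, N m; "opening": opening from 0.0 (shut) to 1.0 (fully open); "finger_force": force on a finger pad.
Only numpy, scipy, OpenCV 4.12 (cv2) and the standard library are available. Lean on these libraries where they do the work, as an engineer would, in place of code of your own. Each camera call takes 0.05 s, during which the arm holds its last target. There are 200 camera calls.

## Working session

There is one attempt and no reset: what is moved stays moved. The work goes in short steps, Python scripts to look and compute and a tool call to move; the robot and the scene stay as the last step left them, time stands still between calls to the robot, and variables do not carry over. Pictures are saved under pics/ and viewed, at most 10 in all, crops included, and the job is handed in when it is done.

Besides the shell and the picture viewer there is one more tool, called as name(argument=value, ...), one argument or row to a line, values as JSON. step_arm: Moves the arm, as the interface text tells. Its arguments: {"type":"object","properties":{"increments":{"type":"array","items":{"type":"array"}},"fingers":{"type":"number"},"grip_force":{"type":"number"}},"required":["increments"]}

```bash
mkdir -p pics
cat > h.py <<'E'
import numpy as np, cv2
from plant import r
def snap(n,tag):
    p,d=r.snapshot(n); np.savez(f'/tmp/{tag}.npz',p=p,d=d); cv2.imwrite(f'pics/{tag}.png',p[:,:,::-1]); return p,d
def K(n):
    c=r.calibration(n); return 200/np.tan(np.radians(c['fov_y'])/2),c['cx'],c['cy'],np.array(c['R']),np.array(c['t'])
def plane(n,u,v,z):
    f,cx,cy,R,t=K(n); o=-R.T@t; d=R.T@np.array([(u-cx)/f,(v-cy)/f,1]); return o+d*(z-o[2])/d[2]
def cloud(n,d):
    f,cx,cy,R,t=K(n); v,u=np.indices(d.shape); P=np.stack([(u-cx)/f*d,(v-cy)/f*d,d],-1); return (P-t)@R
E
python3 - <<'E'
from h import *
np.set_printoptions(precision=4,suppress=True)
for n in('top','side'):
    snap(n,n+'0'); c=r.calibration(n); print(n,c)
s=r.get_state(); print(s['clock'],s['tool_pos'],s['eef_rot'])
a=cv2.imread('pics/top0.png');b=cv2.imread('pics/side0.png')
E
```

```text
top {'fov_y': 47.84020253152601, 'cx': 325.5554320568109, 'cy': 195.13879880728302, 'R': array([[-0.0018, -0.9999, -0.0109],
       [-0.9931,  0.003 , -0.1175],
       [ 0.1176,  0.0106, -0.993 ]]), 't': array([-0.0944,  0.5638,  0.8437])}
side {'fov_y': 42.80573338010145, 'cx': 318.2236787054078, 'cy': 199.62533062625346, 'R': array([[ 0.9875, -0.157 ,  0.0126],
       [-0.0579, -0.436 , -0.8981],
       [ 0.1465,  0.8862, -0.4396]]), 't': array([-0.5614,  0.0525,  0.8545])}
0.1 [ 0.1652 -0.6022  0.238 ] [ 0.991   0.1335 -0.0002 -0.0008]
```

View pics/top0.png

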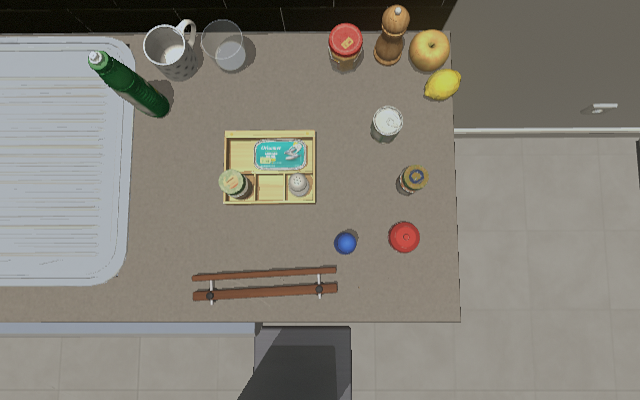

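View pics/side0.png

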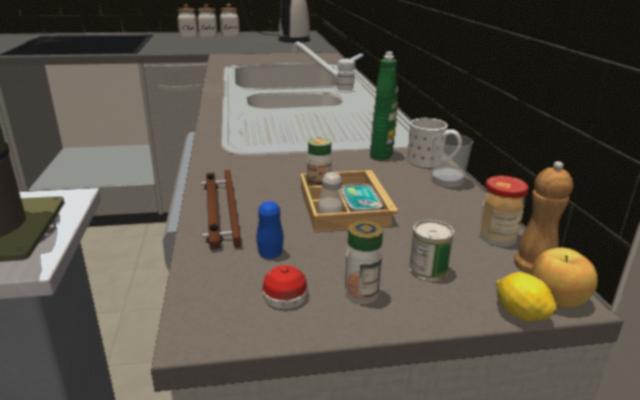

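Run:
```python
from h import *
np.set_printoptions(precision=4,suppress=True)
a=cv2.imread('pics/top0.png');b=cv2.imread('pics/side0.png')
A=cv2.resize(a[110:310,185:455],None,fx=2.9,fy=2.9,interpolation=2)[:580]
B=cv2.resize(b[215:305,315:465],None,fx=4,fy=4,interpolation=2)
cv2.imwrite('pics/c1.png',A); cv2.imwrite('pics/c2.png',B)
d=np.load('/tmp/top0.npz')['d']; P=cloud('top',d)
z=P[...,2]
print('table z',np.median(z[220:230,250:330]))
# jar cap
def top(box,lo,hi,nm):
    u0,v0,u1,v1=box; q=P[v0:v1,u0:u1].reshape(-1,3); m=q[(q[:,2]>lo)&(q[:,2]<hi)]
    (x,y),rad=cv2.minEnclosingCircle(m[:,:2].astype(np.float32)); print(nm,len(m),x,y,rad,np.median(m[:,2]))
top((395,160,435,200),.100,.114,'jar')
top((215,165,255,200),.100,.116,'brown');top((285,168,315,200),.085,.1,'shaker');top((385,215,425,260),.01,.06,'timer');top((330,225,362,260),.08,.1,'blue');top((365,100,410,145),.05,.12,'can')
# tray rim by colour
hsv=cv2.cvtColor(a,cv2.COLOR_BGR2HSV)
m=cv2.inRange(hsv,(15,60,120),(32,255,255)); m[:,:215]=0;m[:,325:]=0;m[:125]=0;m[215:]=0
# robust: use depth for z in 0.022..0.037
q=P[125:215,215:325].reshape(-1,3); k=(q[:,2]>.026)&(q[:,2]<.038)&(m[125:215,215:325].ravel()>0)
r_=cv2.minAreaRect(q[k][:,:2].astype(np.float32)); print('tray rect',r_,cv2.boxPoints(r_))
# bars
g=P[262:305,185:345].reshape(-1,3); h=g[g[:,2]>.008]
for lo,hi in((.008,.018),(.018,.03)):
    w=h[(h[:,2]>lo)&(h[:,2]<hi)]; print(len(w),w.min(0),w.max(0))
hs=cv2.inRange(hsv,(0,70,20),(14,255,140)); 
hs[:262]=0;hs[305:]=0;hs[:,:185]=0;hs[:,345:]=0
n,l,st,c=cv2.connectedComponentsWithStats(hs)
for i in range(1,n):
    if st[i,4]>150:
        v,u=np.where(l==i); w=P[v,u]; print(st[i],np.median(w[:,2]),cv2.minAreaRect(np.array([plane('top',x,y,np.median(w[:,2]))[:2] for x,y in zip(u,v)],np.float32)))
```

```text
table z -0.0008706777403324729
jar 495 0.5876307487487793 -0.2578570246696472 0.022822871804237366 0.10470378830853272
brown 513 0.5798006057739258 0.07350543141365051 0.022880347445607185 0.10875737907740132
shaker 206 0.5826863646507263 -0.043767958879470825 0.016014339402318 0.09028213305911986
timer 788 0.482223778963089 -0.24734723567962646 0.030908172950148582 0.03651814734794491
blue 223 0.4714299142360687 -0.13388028740882874 0.016037235036492348 0.08590333565041763
can 767 0.7002596855163574 -0.21393755078315735 0.02938014455139637 0.06813347832847275
tray rect ((0.6213958859443665, 0.016099587082862854), (0.1462106555700302, 0.17945829033851624), 0.4290575087070465) [[ 0.5476  0.1053]
 [ 0.549  -0.0742]
 [ 0.6952 -0.0731]
 [ 0.6938  0.1064]]
348 [ 0.3539 -0.1155  0.0081] [0.4248 0.159  0.018 ]
2088 [ 0.3623 -0.1154  0.018 ] [0.4251 0.1635 0.0298]
[192 267 144  14 906] 0.02266728061152133 ((0.4126032590866089, 0.024375557899475098), (0.012147924862802029, 0.27692264318466187), 3.1875784397125244)
[ 193  283  144   18 1300] 0.019811269540536146 ((0.37832871079444885, 0.022363603115081787), (0.018379703164100647, 0.27674058079719543), 3.221010446548462)
```

View pics/c1.png

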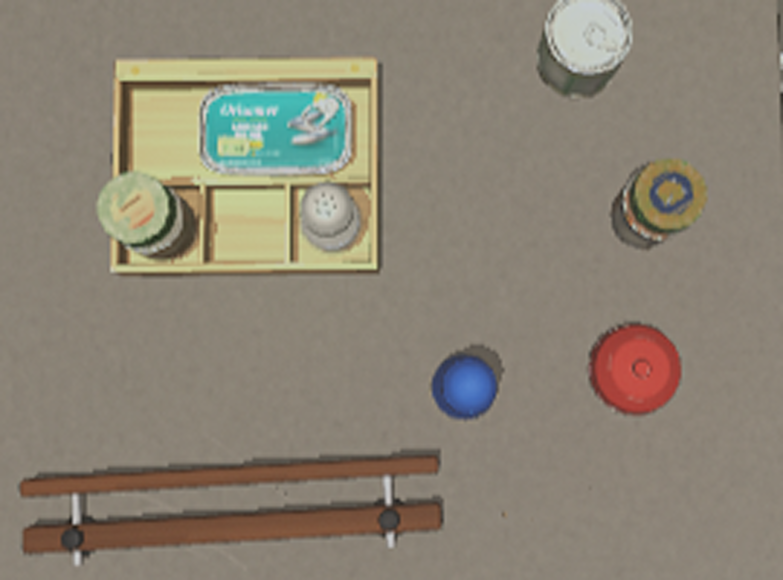

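View pics/c2.png

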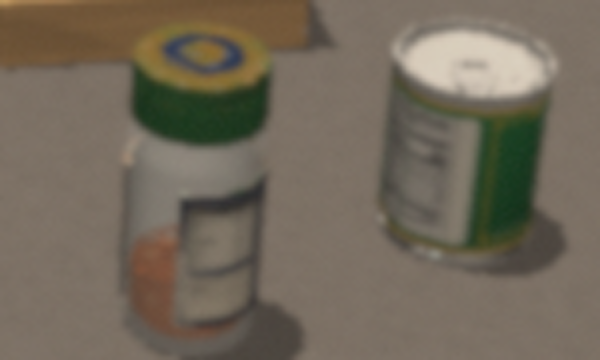

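Top view: the loose jar is at (413,179), the tray spans (224–316, 130–204) with its empty pocket at (271,187), and the stop bar runs from (193,278) to (336,270). Look-alikes for the jar are the brown-label jar in the tray (234,183), the green can (388,122), the red-lid jar (345,42) and the blue shaker (345,243). I choose (413,179). The side crop confirms it: green cap, white label and red contents, standing right of the tray.

step_arm(
  increments=[
    [[2.5, 1.8, 0], [0, 0, 7.47]],
    [[2.5, 1.8, 0], [0, 0, 7.47]],
    [[2.5, 1.8, 0], [0, 0, 7.47]],
    [[2.5, 1.8, 0], [0, 0, 7.47]],
    [[2.5, 1.8, 0], [0, 0, 7.47]],
    [[2.5, 1.8, 0], [0, 0, 7.47]],
    [[2.5, 1.8, 0], [0, 0, 7.47]],
    [[2.5, 1.8, 0], [0, 0, 7.47]],
    [[2.5, 1.8, 0], [0, 0, 7.47]],
    [[2.5, 1.8, 0], [0, 0, 7.47]],
  ],
  fingers=0.72,
  grip_force=15,
)

```text
clock: 1.1
tool_pos: [0.416, -0.4219, 0.2384]
eef_rot: [0.705, 0.709, -0.0, -0.0]
contact_force: [0.8, -1.0, -0.2]
opening: 0.717
finger_force: 0.0
```

step_arm(
  increments=[
    [[2, 1.9, 0], [0, 0, 0]],
    [[2, 1.9, 0], [0, 0, 0]],
    [[2, 1.9, 0], [0, 0, 0]],
    [[2, 1.9, 0], [0, 0, 0]],
    [[2, 1.9, 0], [0, 0, 0]],
    [[2, 1.9, 0], [0, 0, 0]],
    [[2, 1.9, 0], [0, 0, 0]],
    [[2, 1.9, 0], [0, 0, 0]],
    [[1.0, 1.0, 0], [0, 0, 0]],
    [[0, 0, 0], [0, 0, 0]],
  ],
)

```text
clock: 2.1
tool_pos: [0.5865, -0.2584, 0.2385]
eef_rot: [0.706, 0.709, 0.001, -0.0]
contact_force: [-0.0, -0.0, -0.2]
opening: 0.723
finger_force: 0.0
```

step_arm(
  increments=[
    [[0.1, 0.05, -2.2], [0, 0, 0]],
    [[0, 0, -2.2], [0, 0, 0]],
    [[0, 0, -2.2], [0, 0, 0]],
    [[0, 0, -2.2], [0, 0, 0]],
    [[0, 0, -2.2], [0, 0, 0]],
    [[0, 0, -2.2], [0, 0, 0]],
    [[0, 0, -2.0], [0, 0, 0]],
    [[0, 0, -2.0], [0, 0, 0]],
    [[0, 0, -1.4], [0, 0, 0]],
    [[0, 0, 0], [0, 0, 0]],
  ],
)

```text
clock: 3.1
tool_pos: [0.584, -0.2613, 0.0508]
eef_rot: [0.707, 0.707, -0.002, -0.002]
contact_force: [0.2, 0.1, 0.5]
opening: 0.723
finger_force: 0.0
```

step_arm(
  increments=[
    [[0, 0, 0], [0, 0, 0]],
    [[0, 0, 0], [0, 0, 0]],
    [[0, 0, 0], [0, 0, 0]],
    [[0, 0, 0], [0, 0, 0]],
    [[0, 0, 0], [0, 0, 0]],
    [[0, 0, 0], [0, 0, 0]],
    [[0, 0, 0], [0, 0, 0]],
    [[0, 0, 0], [0, 0, 0]],
    [[0, 0, 0], [0, 0, 0]],
    [[0, 0, 0], [0, 0, 0]],
  ],
  fingers=0,
  grip_force=15,
)

```text
clock: 4.1
tool_pos: [0.5872, -0.2606, 0.0539]
eef_rot: [0.707, 0.707, 0.0, 0.001]
contact_force: [0.1, -1.1, 5.8]
opening: 0.514
finger_force: 15.0
```

step_arm(
  increments=[
    [[0, 0, 1], [0, 0, 0]],
    [[0, 0, 2], [0, 0, 0]],
    [[0, 0, 2], [0, 0, 0]],
    [[0, 0, 2], [0, 0, 0]],
    [[0, 0, 2], [0, 0, 0]],
    [[0, 0, 2], [0, 0, 0]],
    [[0, 0, 2], [0, 0, 0]],
    [[0, 0, 1], [0, 0, 0]],
    [[0, 0, 0], [0, 0, 0]],
    [[0, 0, 0], [0, 0, 0]],
  ],
)

```text
clock: 5.1
tool_pos: [0.5858, -0.2601, 0.1921]
eef_rot: [0.707, 0.707, -0.0, -0.001]
contact_force: [-0.1, 0.5, -1.4]
opening: 0.513
finger_force: 15.0
```

Run:
```python
from h import *
snap('side','side1'); s=r.get_state(); print(s['clock'],s['tool_pos'],s['eef_rot'],s['contact_force'],s['opening'])
```

```text
5.15 [ 0.58555424 -0.26011789  0.19165413] [ 7.06783584e-01  7.07429053e-01 -5.42280893e-04 -8.98062515e-04] [-0.34123212 -0.41816088 -0.53979517] 0.5141770362594615
```

View pics/side1.png

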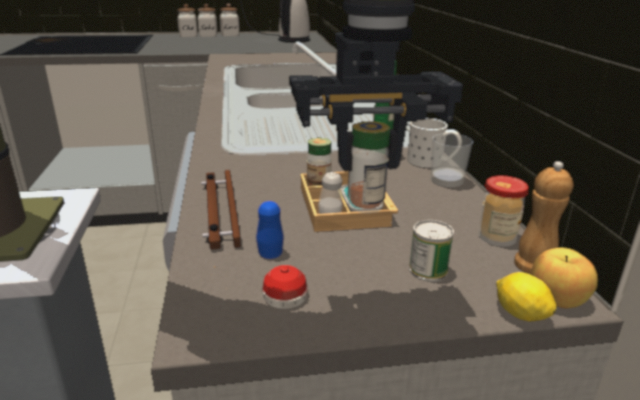

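The jar is held upright between the pads, cap at (370,135) and base at (368,208). Next I measure its offset from the tool and move above the pocket.

Run:
```python
from h import *
f=np.load('/tmp/side1.npz'); P=cloud('side',f['d']); 
q=P[122:212,345:395].reshape(-1,3)
for lo,hi in((.14,.155),(.155,.17),(.17,.19),(.19,.21),(.23,.242)):
    m=q[(q[:,2]>lo)&(q[:,2]<hi)&(abs(q[:,1]+.26)<.04)&(abs(q[:,0]-.586)<.025)]
    A=np.c_[2*m[:,:2],np.ones(len(m))]; s=np.linalg.lstsq(A,(m[:,:2]**2).sum(1),rcond=None)[0]
    print(lo,len(m),s[:2],np.sqrt(s[2]+s[0]**2+s[1]**2),m[:,:2].min(0),m[:,0].max())
m=q[(abs(q[:,1]+.26)<.04)&(abs(q[:,0]-.586)<.025)]; print(np.percentile(m[:,2],[0.5,99.5]))
```

```text
0.14 372 [ 0.58671197 -0.25977266] 0.022501396231907354 [ 0.56262594 -0.28383855] 0.6086926993014639
0.155 421 [ 0.58692198 -0.2602263 ] 0.02263513233923757 [ 0.56214873 -0.28548022] 0.6094692155336973
0.17 579 [ 0.58697163 -0.25991854] 0.022917653758428507 [ 0.56221937 -0.28497844] 0.6099074904375464
0.19 626 [ 0.58682905 -0.25855622] 0.024090302643371996 [ 0.56126908 -0.28559983] 0.6109488362663977
0.23 418 [ 0.58651864 -0.25845299] 0.023503161778589472 [ 0.56108437 -0.28478397] 0.6109043439312268
[0.14086084 0.24437651]
```

step_arm(
  increments=[
    [[0, 2, 0], [0, 0, 0]],
    [[0, 3.5, 0], [0, 0, 0]],
    [[0, 3.5, 0], [0, 0, 0]],
    [[0, 3.5, 0], [0, 0, 0]],
    [[0, 3.5, 0], [0, 0, 0]],
    [[0, 3.5, 0], [0, 0, 0]],
    [[0, 3.5, 0], [0, 0, 0]],
    [[-0.2, 2.5, 0], [0, 0, 0]],
    [[-0.3, 2, 0], [0, 0, 0]],
    [[0, 0, 0], [0, 0, 0]],
  ],
)

```text
clock: 6.15
tool_pos: [0.5803, 0.019, 0.192]
eef_rot: [0.705, 0.71, 0.0, -0.002]
contact_force: [-0.2, -1.1, -0.2]
opening: 0.511
finger_force: 15.0
```

step_arm(
  increments=[
    [[-0.1, -0.4, -1], [0, 0, 0]],
    [[0, 0, -1.5], [0, 0, 0]],
    [[0, 0, -1.5], [0, 0, 0]],
    [[0, 0, -1.5], [0, 0, 0]],
    [[0, 0, -1.5], [0, 0, 0]],
    [[0, 0, -1.5], [0, 0, 0]],
    [[0, 0, -0.8], [0, 0, 0]],
    [[0, 0, -0.4], [0, 0, 0]],
    [[0, 0, 0], [0, 0, 0]],
    [[0, 0, 0], [0, 0, 0]],
  ],
)

```text
clock: 7.15
tool_pos: [0.5807, 0.0104, 0.0961]
eef_rot: [0.707, 0.707, 0.0, 0.0]
contact_force: [-0.1, -0.7, -0.5]
opening: 0.511
finger_force: 15.0
```

Run:
```python
from h import *
np.set_printoptions(precision=4,suppress=True)
p,d=snap('side','side2'); s=r.get_state(); print(s['clock'],s['tool_pos'],s['contact_force'])
P=cloud('side',d); q=P.reshape(-1,3); hsv=cv2.cvtColor(p,cv2.COLOR_RGB2HSV).reshape(-1,3)
b=cv2.imread('pics/side2.png'); cv2.imwrite('pics/c3.png',cv2.resize(b[110:240,270:420],None,fx=4,fy=4,interpolation=2))
w=(q[:,2]>.028)&(q[:,2]<.037)&(abs(q[:,0]-.62)<.1)&(abs(q[:,1]-.016)<.11)&(hsv[:,0]>13)&(hsv[:,0]<32)&(hsv[:,1]>60)&(hsv[:,2]>90)
t=q[w]; print(w.sum(),np.percentile(t,[1,99],axis=0)); print(cv2.minAreaRect(t[:,:2].astype(np.float32)))
for lo,hi in((.05,.06),(.06,.075),(.075,.09),(.09,.105)):
    m=q[(q[:,2]>lo)&(q[:,2]<hi)&(abs(q[:,1]+.003)<.016)&(abs(q[:,0]-.58)<.025)]
    if len(m)<20: print(lo,len(m)); continue
    A=np.c_[2*m[:,:2],np.ones(len(m))]; c=np.linalg.lstsq(A,(m[:,:2]**2).sum(1),rcond=None)[0]
    print(lo,len(m),c[:2],np.sqrt(c[2]+c[0]**2+c[1]**2),m.min(0),m.max(0))
```

```text
7.2 [0.5809 0.0106 0.0963] [ 0.9407 -0.8996 -0.3512]
874 [[ 0.5488 -0.0779  0.0281]
 [ 0.6939  0.1018  0.0335]]
((0.6218637228012085, 0.012261427938938141), (0.1465163230895996, 0.18210187554359436), 0.31282272934913635)
0.05 48 [0.5704 0.0024] 0.01007272915130696 [ 0.5577 -0.0129  0.0501] [0.5736 0.0082 0.0597]
0.06 84 [0.5818 0.0112] 0.022781061897622114 [ 0.5575 -0.0119  0.06  ] [0.6037 0.0128 0.0748]
0.075 185 [0.582  0.0101] 0.02267371762631051 [ 0.5574 -0.0148  0.0751] [0.6038 0.0123 0.09  ]
0.09 216 [0.5818 0.0108] 0.023181553186378247 [ 0.5561 -0.0155  0.0902] [0.6046 0.0067 0.105 ]
```

View pics/c3.png

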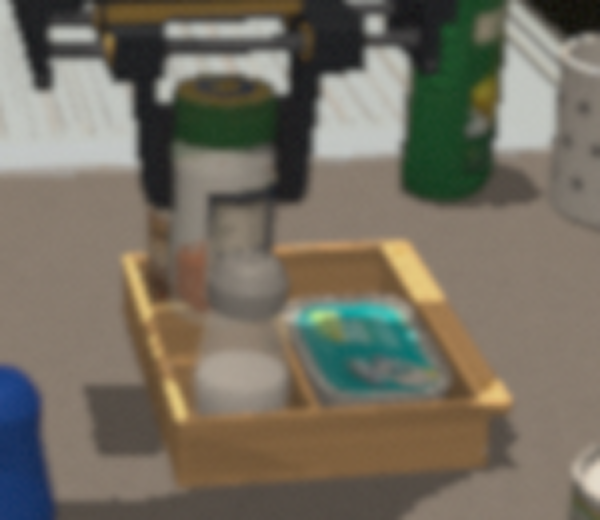

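step_arm(
  increments=[
    [[-0.1, 0.2, 0], [0, 0, 0]],
    [[0, 0, 0], [0, 0, 0]],
    [[0, 0, -0.6], [0, 0, 0]],
    [[0, 0, -0.6], [0, 0, 0]],
    [[0, 0, -0.6], [0, 0, 0]],
    [[0, 0, -0.6], [0, 0, 0]],
    [[0, 0, -0.5], [0, 0, 0]],
    [[0, 0, -0.4], [0, 0, 0]],
    [[0, 0, -0.3], [0, 0, 0]],
    [[0, 0, 0], [0, 0, 0]],
  ],
)

```text
clock: 8.2
tool_pos: [0.5792, 0.0127, 0.0593]
eef_rot: [0.707, 0.707, -0.0, -0.0]
contact_force: [-0.0, -0.5, -1.2]
opening: 0.512
finger_force: 15.0
```

Run:
```python
from h import *
np.set_printoptions(precision=4,suppress=True)
p,d=snap('side','side3'); s=r.get_state(); print(s['clock'],s['tool_pos'],s['contact_force'],s['moment'])
b=cv2.imread('pics/side3.png'); cv2.imwrite('pics/c4.png',cv2.resize(b[120:240,270:420],None,fx=4,fy=4,interpolation=2))
P=cloud('side',d); q=P.reshape(-1,3)
m=q[(abs(q[:,1]+.003)<.016)&(abs(q[:,0]-.581)<.025)&(q[:,2]>.06)]
print(m[:,2].max())
```

```text
8.25 [0.5794 0.0128 0.0596] [-0.0262 -0.5626 -1.3591] [-0.0847 -0.0544 -0.0296]
0.3627417882496887
```

View pics/c4.png

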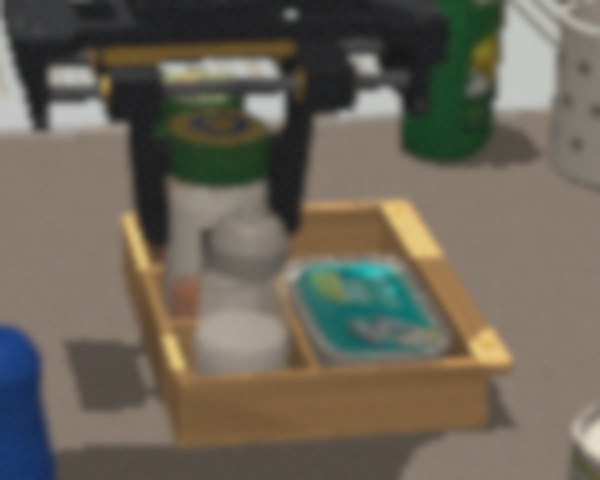

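The jar is inside the pocket, cap at crop (220,140), with no contact force. I'll lower the last few millimetres.

step_arm(
  increments=[
    [[0, 0, -0.15], [0, 0, 0]],
    [[0, 0, -0.15], [0, 0, 0]],
    [[0, 0, -0.15], [0, 0, 0]],
    [[0, 0, 0], [0, 0, 0]],
    [[0, 0, 0], [0, 0, 0]],
    [[0, 0, 0], [0, 0, 0]],
    [[0, 0, 0], [0, 0, 0]],
    [[0, 0, 0], [0, 0, 0]],
    [[0, 0, 0], [0, 0, 0]],
    [[0, 0, 0], [0, 0, 0]],
  ],
)

```text
clock: 9.25
tool_pos: [0.5798, 0.0128, 0.0573]
eef_rot: [0.707, 0.707, 0.0, 0.001]
contact_force: [-4.3, -0.5, 14.7]
opening: 0.512
finger_force: 15.0
```

step_arm(
  increments=[
    [[0, 0, 0.15], [0, 0, 0]],
    [[0, 0, 0], [0, 0, 0]],
    [[0, 0, 0], [0, 0, 0]],
    [[0, 0, 0], [0, 0, 0]],
    [[0, 0, 0], [0, 0, 0]],
    [[0, 0, 0], [0, 0, 0]],
    [[0, 0, 0], [0, 0, 0]],
    [[0, 0, 0], [0, 0, 0]],
    [[0, 0, 0], [0, 0, 0]],
    [[0, 0, 0], [0, 0, 0]],
  ],
  fingers=0.72,
)

```text
clock: 10.25
tool_pos: [0.5794, 0.0128, 0.0568]
eef_rot: [0.707, 0.707, 0.0, 0.0]
contact_force: [-0.7, 0.7, 0.4]
opening: 0.72
finger_force: 0.0
```

step_arm(
  increments=[
    [[0, 0, 1], [0, 0, 0]],
    [[0, 0, 1.5], [0, 0, 0]],
    [[0, 0, 2], [0, 0, 0]],
    [[0, 0, 2], [0, 0, 0]],
    [[0, 0, 2], [0, 0, 0]],
    [[0, 0, 2], [0, 0, 0]],
    [[0, 0, 1.5], [0, 0, 0]],
    [[0, 0, 0], [0, 0, 0]],
    [[0, 0, 0], [0, 0, 0]],
    [[0, 0, 0], [0, 0, 0]],
  ],
)

```text
clock: 11.25
tool_pos: [0.5789, 0.0126, 0.1763]
eef_rot: [0.707, 0.707, -0.0, -0.0]
contact_force: [-0.6, -1.0, -0.9]
opening: 0.72
finger_force: 0.0
```

step_arm(
  increments=[
    [[1.5, 0, 0], [0, 0, -8.5]],
    [[1.5, 0, 0], [0, 0, -8.5]],
    [[1.5, 0, 0], [0, 0, -8.5]],
    [[1.5, 0, 0], [0, 0, -8.5]],
    [[1.5, 0, 0], [0, 0, -8.5]],
    [[1.5, 0, 0], [0, 0, -8.5]],
    [[1.5, 0, 0], [0, 0, -8.5]],
    [[1.5, 0, 0], [0, 0, -8.5]],
    [[1.5, 0, 0], [0, 0, -8.5]],
    [[0.5, 0, 0], [0, 0, -8.5]],
  ],
  fingers=0,
)

```text
clock: 12.25
tool_pos: [0.72, 0.013, 0.1752]
eef_rot: [0.999, 0.041, -0.001, 0.0]
contact_force: [-0.1, 0.1, 0.1]
opening: 0.008
finger_force: 0.0
```

Run:
```python
from h import *
np.set_printoptions(precision=4,suppress=True)
p,d=snap('side','side4'); p2,d2=snap('top','top4'); s=r.get_state(); print(s['clock'],s['tool_pos'],s['eef_rot'],s['contact_force'],s['q'])
b=cv2.imread('pics/side4.png');a=cv2.imread('pics/top4.png')
cv2.imwrite('pics/c5.png',np.hstack([cv2.resize(b[60:260,240:440],(400,400)),cv2.resize(a[60:260,180:380],(400,400))]))
P=cloud('side',d); q=P.reshape(-1,3)
m=q[(abs(q[:,1]-.005)<.03)&(abs(q[:,0]-.581)<.027)&(q[:,2]>.095)&(q[:,2]<.13)]
print(len(m),m.min(0),m.max(0),np.median(m[m[:,2]>.1],0))
# obstacles behind lip
P=np.load('/tmp/top0.npz')['d'];P=cloud('top',P).reshape(-1,3); o=P[(P[:,2]>.06)&(P[:,0]>.70)&(abs(P[:,1])<.13)&(P[:,0]<.95)];print('obst',len(o),o.min(0) if len(o) else 0)
```

```text
12.35 [0.7193 0.0131 0.1752] [ 0.999   0.044  -0.0008  0.0004] [-0.1626 -0.5207  0.1003] [-0.0702  0.8897 -0.0268  1.2996  0.0265  0.9544 -1.5852]
369 [ 0.5578 -0.0123  0.0951] [0.6018 0.033  0.1114] [0.5793 0.0023 0.1088]
obst 3723 [ 0.8154 -0.13    0.06  ]
```

View pics/c5.png

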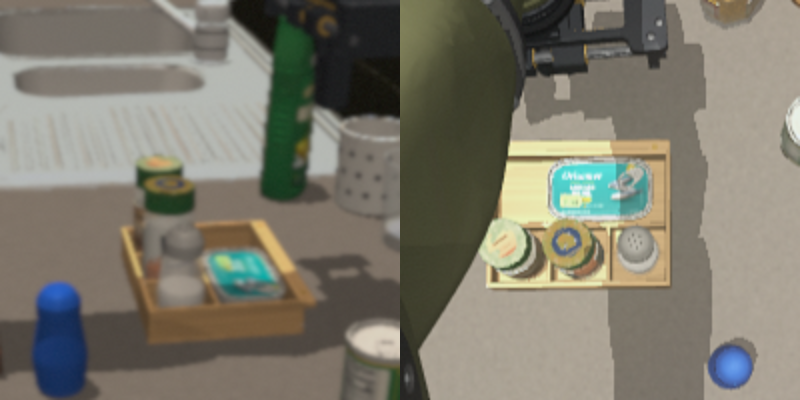

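The jar stands upright in the middle pocket: side half (170,215), top half (572,245), tray undisturbed. Now I go down behind the lip.

step_arm(
  increments=[
    [[0, 0.2, -1.5], [0, 0, -1.8]],
    [[0, 0, -2], [0, 0, 0]],
    [[0, 0, -2.2], [0, 0, 0]],
    [[0, 0, -2.2], [0, 0, 0]],
    [[0, 0, -2.2], [0, 0, 0]],
    [[0, 0, -2.2], [0, 0, 0]],
    [[0, 0, -2], [0, 0, 0]],
    [[0, 0, -1.4], [0, 0, 0]],
    [[0, 0, -0.7], [0, 0, 0]],
    [[0, 0, 0], [0, 0, 0]],
  ],
)

```text
clock: 13.35
tool_pos: [0.7187, 0.0147, 0.0116]
eef_rot: [1.0, 0.028, -0.001, 0.0]
contact_force: [-1.0, 0.5, 0.1]
opening: 0.005
finger_force: 0.0
```

step_arm(
  increments=[
    [[-0.2, 0, 0], [0, 0, 0]],
    [[-0.2, 0, 0], [0, 0, 0]],
    [[-0.2, 0, 0], [0, 0, 0]],
    [[-0.2, 0, 0], [0, 0, 0]],
    [[-0.2, 0, 0], [0, 0, 0]],
    [[-0.2, 0, 0], [0, 0, 0]],
    [[-0.2, 0, 0], [0, 0, 0]],
    [[-0.2, 0, 0], [0, 0, 0]],
    [[-0.2, 0, 0], [0, 0, 0]],
    [[-0.2, 0, 0], [0, 0, 0]],
  ],
)

```text
clock: 14.35
tool_pos: [0.7002, 0.015, 0.0129]
eef_rot: [1.0, 0.028, 0.001, -0.0]
contact_force: [3.5, 0.4, -1.7]
opening: 0.003
finger_force: 1.6
```

step_arm(
  increments=[
    [[-0.25, 0, 0], [0, 0, 0]],
    [[-0.25, 0, 0], [0, 0, 0]],
    [[-0.25, 0, 0], [0, 0, 0]],
    [[-0.25, 0, 0], [0, 0, 0]],
    [[-0.25, 0, 0], [0, 0, 0]],
    [[-0.25, 0, 0], [0, 0, 0]],
    [[-0.25, 0, 0], [0, 0, 0]],
    [[-0.25, 0, 0], [0, 0, 0]],
    [[-0.25, 0, 0], [0, 0, 0]],
    [[-0.25, 0, 0], [0, 0, 0]],
  ],
)

```text
clock: 15.35
tool_pos: [0.6744, 0.0148, 0.0128]
eef_rot: [1.0, 0.028, 0.0, 0.0]
contact_force: [4.7, 0.4, -0.5]
opening: 0.006
finger_force: 1.9
```

step_arm(
  increments=[
    [[-0.25, 0, 0], [0, 0, 0]],
    [[-0.25, 0, 0], [0, 0, 0]],
    [[-0.25, 0, 0], [0, 0, 0]],
    [[-0.25, 0, 0], [0, 0, 0]],
    [[-0.25, 0, 0], [0, 0, 0]],
    [[-0.25, 0, 0], [0, 0, 0]],
    [[-0.25, 0, 0], [0, 0, 0]],
    [[-0.25, 0, 0], [0, 0, 0]],
    [[-0.25, 0, 0], [0, 0, 0]],
    [[-0.25, 0, 0], [0, 0, 0]],
  ],
)

```text
clock: 16.35
tool_pos: [0.6493, 0.0147, 0.0128]
eef_rot: [1.0, 0.028, 0.0, 0.0]
contact_force: [3.2, 0.4, 1.3]
opening: 0.001
finger_force: 2.2
```

```bash
cat > gap.py <<'E'
from h import *
import sys
np.set_printoptions(precision=4,suppress=True)
p,d=snap('side',sys.argv[1]); s=r.get_state(); print(s['clock'],s['tool_pos'],s['contact_force'])
q=cloud('side',d).reshape(-1,3); hsv=cv2.cvtColor(p,cv2.COLOR_RGB2HSV).reshape(-1,3)
w=(q[:,2]>.028)&(q[:,2]<.037)&(q[:,0]>.40)&(q[:,0]<.72)&(abs(q[:,1]-.014)<.12)&(hsv[:,0]>13)&(hsv[:,0]<32)&(hsv[:,1]>60)&(hsv[:,2]>90)
t=q[w]; print('tray',w.sum(),cv2.minAreaRect(t[:,:2].astype(np.float32)))
for y in(-.06,-.03,0,.03,.06,.08):
    k=t[abs(t[:,1]-y)<.012]; f=q[(abs(q[:,1]-y)<.012)&(q[:,2]>.017)&(q[:,2]<.027)&(hsv[:,0]<13)&(hsv[:,2]<150)&(q[:,0]>.395)&(q[:,0]<.44)]
    print(y,'tray front',k[:,0].min() if len(k) else 0,'bar far',f[:,0].max() if len(f) else 0)
for nm,z in(('tops',.1),):
    m=q[(q[:,2]>.085)&(q[:,2]<.12)&(abs(q[:,1]-.015)<.1)&(q[:,0]<.61)&(q[:,0]>.4)]; print(nm,m[:,2].max())
E
python3 gap.py side5
```

```text
16.4 [0.6488 0.0147 0.0128] [3.8784 1.1659 1.4702]
tray 903 ((0.5673825740814209, 0.008642606437206268), (0.14708873629570007, 0.18343989551067352), 3.2616524696350098)
-0.06 tray front 0.49743409081885326 bar far 0.4226755191543636
-0.03 tray front 0.49612486537014516 bar far 0.4214204791092715
0 tray front 0.4940050148080299 bar far 0.4186498720660159
0.03 tray front 0.4924470193435819 bar far 0.41713600659602
0.06 tray front 0.49085232177635085 bar far 0.41559174248586367
0.08 tray front 0.489209147220978 bar far 0.41547585801133957
tops 0.11127864964205605
```

Tray yaw is now 3.2°, parallel to the bar, with about 75 mm to go.

step_arm(
  increments=[
    [[-0.3, 0, 0], [0, 0, 0]],
    [[-0.3, 0, 0], [0, 0, 0]],
    [[-0.3, 0, 0], [0, 0, 0]],
    [[-0.3, 0, 0], [0, 0, 0]],
    [[-0.3, 0, 0], [0, 0, 0]],
    [[-0.3, 0, 0], [0, 0, 0]],
    [[-0.3, 0, 0], [0, 0, 0]],
    [[-0.3, 0, 0], [0, 0, 0]],
    [[-0.3, 0, 0], [0, 0, 0]],
    [[-0.3, 0, 0], [0, 0, 0]],
  ],
)

```text
clock: 17.4
tool_pos: [0.6193, 0.0148, 0.0128]
eef_rot: [1.0, 0.028, 0.0, 0.0]
contact_force: [4.8, 0.2, 1.7]
opening: 0.006
finger_force: 2.3
```

step_arm(
  increments=[
    [[-0.3, 0, 0], [0, 0, 0]],
    [[-0.3, 0, 0], [0, 0, 0]],
    [[-0.3, 0, 0], [0, 0, 0]],
    [[-0.3, 0, 0], [0, 0, 0]],
    [[-0.3, 0, 0], [0, 0, 0]],
    [[-0.3, 0, 0], [0, 0, 0]],
    [[-0.3, 0, 0], [0, 0, 0]],
    [[-0.3, 0, 0], [0, 0, 0]],
    [[-0.3, 0, 0], [0, 0, 0]],
    [[-0.3, 0, 0], [0, 0, 0]],
  ],
)

```text
clock: 18.4
tool_pos: [0.5892, 0.0148, 0.0128]
eef_rot: [1.0, 0.028, 0.0, 0.0]
contact_force: [5.1, 0.3, 0.9]
opening: 0.002
finger_force: 2.5
```

```bash
python3 gap.py side6
```

```text
18.45 [0.5885 0.0148 0.0127] [ 5.176  -0.0059  2.5466]
tray 853 ((0.5071446895599365, 0.00962163507938385), (0.14658714830875397, 0.18353475630283356), 3.2666842937469482)
-0.06 tray front 0.4379208819923619 bar far 0.42262120389909613
-0.03 tray front 0.4358206399359967 bar far 0.42137299790609145
0 tray front 0.4346648571834818 bar far 0.4186180481585967
0.03 tray front 0.43219506134475616 bar far 0.4171475795526498
0.06 tray front 0.43087992948053755 bar far 0.41562868987105817
0.08 tray front 0.42951272421448017 bar far 0.413939325347576
tops 0.1199973092034104
```

step_arm(
  increments=[
    [[-0.12, 0, 0], [0, 0, 0]],
    [[-0.12, 0, 0], [0, 0, 0]],
    [[-0.12, 0, 0], [0, 0, 0]],
    [[-0.12, 0, 0], [0, 0, 0]],
    [[-0.12, 0, 0], [0, 0, 0]],
    [[-0.12, 0, 0], [0, 0, 0]],
    [[-0.12, 0, 0], [0, 0, 0]],
    [[-0.12, 0, 0], [0, 0, 0]],
    [[-0.1, 0, 0], [0, 0, 0]],
    [[-0.1, 0, 0], [0, 0, 0]],
  ],
)

```text
clock: 19.45
tool_pos: [0.5778, 0.0148, 0.0128]
eef_rot: [1.0, 0.028, 0.0, 0.0]
contact_force: [5.3, -0.1, 2.3]
opening: 0.007
finger_force: 2.5
```

step_arm(
  increments=[
    [[-0.03, 0, 0], [0, 0, 0]],
    [[-0.03, 0, 0], [0, 0, 0]],
    [[-0.03, 0, 0], [0, 0, 0]],
    [[-0.03, 0, 0], [0, 0, 0]],
    [[-0.03, 0, 0], [0, 0, 0]],
    [[-0.03, 0, 0], [0, 0, 0]],
    [[-0.03, 0, 0], [0, 0, 0]],
    [[0, 0, 0], [0, 0, 0]],
    [[0, 0, 0], [0, 0, 0]],
    [[0, 0, 0], [0, 0, 0]],
  ],
)

```text
clock: 20.45
tool_pos: [0.5756, 0.0148, 0.0127]
eef_rot: [1.0, 0.028, -0.0, 0.0]
contact_force: [5.4, 0.8, 2.0]
opening: 0.007
finger_force: 2.3
```

step_arm(
  increments=[
    [[-0.03, 0, 0], [0, 0, 0]],
    [[-0.03, 0, 0], [0, 0, 0]],
    [[-0.03, 0, 0], [0, 0, 0]],
    [[-0.03, 0, 0], [0, 0, 0]],
    [[-0.03, 0, 0], [0, 0, 0]],
    [[-0.03, 0, 0], [0, 0, 0]],
    [[-0.03, 0, 0], [0, 0, 0]],
    [[0, 0, 0], [0, 0, 0]],
    [[0, 0, 0], [0, 0, 0]],
    [[0, 0, 0], [0, 0, 0]],
  ],
)

```text
clock: 21.45
tool_pos: [0.5743, 0.0147, 0.0128]
eef_rot: [1.0, 0.028, 0.001, 0.0]
contact_force: [6.1, -0.0, 1.8]
opening: 0.002
finger_force: 3.0
```

step_arm(
  increments=[
    [[-0.03, 0, 0], [0, 0, 0]],
    [[-0.03, 0, 0], [0, 0, 0]],
    [[-0.03, 0, 0], [0, 0, 0]],
    [[-0.03, 0, 0], [0, 0, 0]],
    [[-0.03, 0, 0], [0, 0, 0]],
    [[0, 0, 0], [0, 0, 0]],
    [[0, 0, 0], [0, 0, 0]],
    [[0, 0, 0], [0, 0, 0]],
    [[0, 0, 0], [0, 0, 0]],
    [[0, 0, 0], [0, 0, 0]],
  ],
)

```text
clock: 22.45
tool_pos: [0.5742, 0.0145, 0.0128]
eef_rot: [1.0, 0.028, 0.002, 0.0]
contact_force: [8.1, -0.6, -2.3]
opening: 0.004
finger_force: 4.1
```

```bash
python3 gap.py side7
```

```text
22.5 [0.5742 0.0145 0.0128] [ 9.163  -0.7634 -1.3244]
tray 818 ((0.4916864037513733, 0.008094929158687592), (0.14631205797195435, 0.18357305228710175), 3.5009098052978516)
-0.06 tray front 0.42310582079863535 bar far 0.4195961075966855
-0.03 tray front 0.4203900559498772 bar far 0.4182883914310802
0 tray front 0.41907264649807163 bar far 0.43435094834373356
0.03 tray front 0.41757716776303855 bar far 0.41533081790709114
0.06 tray front 0.4159434867574973 bar far 0.41205812383186546
0.08 tray front 0.4144229722501479 bar far 0.41205812383186546
tops 0.11999986665083773
```

step_arm(
  increments=[
    [[-0.03, 0, 0], [0, 0, 0]],
    [[-0.03, 0, 0], [0, 0, 0]],
    [[-0.03, 0, 0], [0, 0, 0]],
    [[-0.03, 0, 0], [0, 0, 0]],
    [[-0.03, 0, 0], [0, 0, 0]],
    [[-0.03, 0, 0], [0, 0, 0]],
    [[-0.02, 0, 0], [0, 0, 0]],
    [[0, 0, 0], [0, 0, 0]],
    [[0, 0, 0], [0, 0, 0]],
    [[0, 0, 0], [0, 0, 0]],
  ],
)

```text
clock: 23.5
tool_pos: [0.5742, 0.0145, 0.0131]
eef_rot: [1.0, 0.028, 0.004, 0.0]
contact_force: [10.9, -0.7, -3.5]
opening: 0.005
finger_force: 5.5
```

step_arm(
  increments=[
    [[-0.03, 0, 0], [0, 0, 0]],
    [[-0.03, 0, 0], [0, 0, 0]],
    [[-0.03, 0, 0], [0, 0, 0]],
    [[-0.03, 0, 0], [0, 0, 0]],
    [[-0.03, 0, 0], [0, 0, 0]],
    [[-0.03, 0, 0], [0, 0, 0]],
    [[0, 0, 0], [0, 0, 0]],
    [[0, 0, 0], [0, 0, 0]],
    [[0, 0, 0], [0, 0, 0]],
    [[0, 0, 0], [0, 0, 0]],
  ],
)

```text
clock: 24.5
tool_pos: [0.5742, 0.0145, 0.0135]
eef_rot: [1.0, 0.028, 0.006, 0.0]
contact_force: [13.5, -1.3, -2.7]
opening: 0.007
finger_force: 6.6
```

```bash
python3 gap.py side8
```

```text
24.55 [0.5742 0.0145 0.0135] [14.3086 -0.784  -3.1805]
tray 841 ((0.49174484610557556, 0.008208997547626495), (0.14583520591259003, 0.18351322412490845), 3.123157024383545)
-0.06 tray front 0.4230892348477312 bar far 0.41968161675230425
-0.03 tray front 0.420509189050361 bar far 0.41834915901682757
0 tray front 0.4191513227769366 bar far 0.4343589392148433
0.03 tray front 0.4175437405106144 bar far 0.4152848297123313
0.06 tray front 0.4160229406941725 bar far 0.41204759404900465
0.08 tray front 0.41443452540012776 bar far 0.41204759404900465
tops 0.11999953908846746
```

It's seated: no movement as the pull rises to about 14 N, and the gap is even along the front. I'll release, first away from the lip, then up.

step_arm(
  increments=[
    [[0.1, 0, 0], [0, 0, 0]],
    [[0.15, 0, 0], [0, 0, 0]],
    [[0.2, 0, 0], [0, 0, 0]],
    [[0.3, 0, 0], [0, 0, 0]],
    [[0.5, 0, 0], [0, 0, 0]],
    [[0.5, 0, 0], [0, 0, 0]],
    [[0.5, 0, 0], [0, 0, 0]],
    [[0.5, 0, 0], [0, 0, 0]],
    [[0.3, 0, 0], [0, 0, 0]],
    [[0, 0, 0], [0, 0, 0]],
  ],
)

```text
clock: 25.55
tool_pos: [0.5992, 0.0147, 0.0127]
eef_rot: [1.0, 0.028, 0.0, 0.0]
contact_force: [0.0, 1.1, 0.1]
opening: 0.006
finger_force: 0.0
```

step_arm(
  increments=[
    [[0, 0, 1], [0, 0, 0]],
    [[0, 0, 2], [0, 0, 0]],
    [[0, 0, 2.5], [0, 0, 0]],
    [[0, 0, 2.5], [0, 0, 0]],
    [[0, 0, 2.5], [0, 0, 0]],
    [[0, 0, 2.5], [0, 0, 0]],
    [[0, 0, 2.5], [0, 0, 0]],
    [[0, 0, 2.5], [0, 0, 0]],
    [[0, 0, 2], [0, 0, 0]],
    [[0, 0, 0], [0, 0, 0]],
  ],
)

```text
clock: 26.55
tool_pos: [0.6003, 0.0148, 0.2161]
eef_rot: [1.0, 0.028, 0.003, -0.0]
contact_force: [0.7, -0.1, 0.5]
opening: 0.005
finger_force: 0.0
```

step_arm(
  increments=[
    [[0.5, -2.5, 0], [0, 0, 0]],
    [[0.5, -2.5, 0], [0, 0, 0]],
    [[0.5, -2.5, 0], [0, 0, 0]],
    [[0, -2.5, 0], [0, 0, 0]],
    [[0, -2.5, 0], [0, 0, 0]],
    [[0, -2.5, 0], [0, 0, 0]],
    [[0, -2.5, 0], [0, 0, 0]],
    [[0, -2.5, 0], [0, 0, 0]],
    [[0, -2.5, 0], [0, 0, 0]],
    [[0, 0, 0], [0, 0, 0]],
  ],
)

```text
clock: 27.55
tool_pos: [0.6118, -0.2156, 0.2117]
eef_rot: [1.0, 0.025, -0.001, 0.002]
contact_force: [-0.4, -0.7, 0.2]
opening: 0.008
finger_force: 0.0
```

```bash
python3 gap.py side9
python3 - <<'E'
from h import *
snap('top','top9'); a=cv2.imread('pics/top9.png'); b=cv2.imread('pics/side9.png')
cv2.imwrite('pics/c9.png',np.hstack([cv2.resize(a[150:310,185:345],(400,400)),cv2.resize(b[100:260,190:350],(400,400))]))
E
```

```text
27.6 [ 0.6124 -0.2124  0.2117] [-0.3208  0.6458 -0.0682]
tray 830 ((0.49201786518096924, 0.008649736642837524), (0.14631250500679016, 0.18334506452083588), 3.0882821083068848)
-0.06 tray front 0.42308772973650366 bar far 0.4196526904298094
-0.03 tray front 0.4204340611653432 bar far 0.4182279451805765
0 tray front 0.4191432669051397 bar far 0.43271460880751883
0.03 tray front 0.41758128116433374 bar far 0.41536285178116705
0.06 tray front 0.41607808095445475 bar far 0.41205816613514057
0.08 tray front 0.41444973852572375 bar far 0.4120858646669827
tops 0.11113326181403342
```

View pics/c9.png

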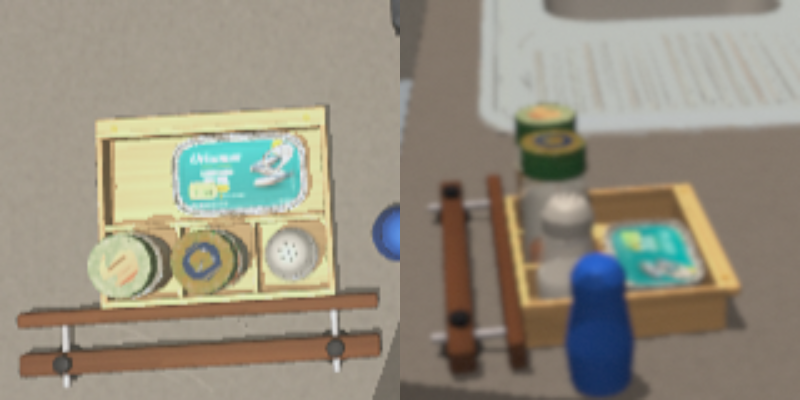

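The tray front (top half, (100,306)–(335,292)) sits flush along the bar, all the jars are upright and the hand is clear. I'll hand it in.

```bash
python3 -c "
from plant import r
print(r.finish_job())"
```

```text
the job is handed in; nothing more can be done
None
```

The job is handed in: the red-pepper jar stands upright in the middle pocket, the tray is flush against the stop bar after a final pull of about 14 N, and the hand was clear at about 28 s; no verdict came back.

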